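# Count along the soap rack and slide the soap into the third slot

### The job

Count the slots of the white soap rack by running the shut fingertips along its steel rail from the end where the tissue box stands, touching the rail over the first, the second and then the third slot (filled slots count too). Then, with the fingertips, push the teal soap box along the counter into that third slot until it is fully home against the back wall. Do not pinch or lift anything, and leave everything else where it stands.

Things in the scene. Friction and masses are not known exactly. Their poses are not given: they have to be found in the camera images.
- rack: White soap rack, fixed, no floor: 383 wide (its y), 81 deep (x), 56 mm high. Seven dividers 5 mm thick make six slots 58 mm clear, centres at y = +-31.5, +-94.5, +-157.5 mm. Slots are open above and in front (-x). Divider fronts at x = -40 mm, inner face of back wall at x = +36 mm. Origin: on the counter, middle of the rack; z up, +x into the slots, away from the robot but for a small yaw.
- rail: Rigid round steel rail, 10 mm thick, along the rack's y across the front of all slots. Origin: middle of its axis, 52 mm above the counter, at rack x = -32 mm. Its top (57 mm up) stands 1 mm above the divider tops, so a fingertip slides along it. Its underside is 47 mm up: a soap box passes beneath, fingers do not.
- teal_soap: Teal soap box with a white band, loose and flat on the counter in front of the rack: 88 long (its x), 46 wide (y), 28 mm high, about 110 g. Origin: centre of its underside. At the start +x points roughly to the rack. Home, it lies along the slot with its origin at rack x = -8 mm and 12 mm of it sticking out before the dividers. Either end may go in.
- white_soap: White boxed bar of soap of the same size, already home in the second slot from the rack's +y end. Leave it. Origin: centre of its underside.
- sand_soap: Sand-coloured boxed bar of soap of the same size, already home in the last slot at the rack's -y end. Leave it. Origin: centre of its underside.
- tissue_box: Champagne tissue box with a metal mosaic band, 114 x 114 mm, 122 mm high, beside one end of the rack (either end: it marks where the count starts), about 50 mm clear of it. Origin: centre of its underside.
- soap_pump: Aqua soap pump bottle with a white head, 67 mm across, 166 mm high, beside the other end of the rack. Origin: centre of its underside.
Not all that is in view belongs to the job. Leave any brown or red look-alike of the teal_soap alone.

How it is judged (in metres and radians):
On the way, in this order (a step that is already met when the one before it is completed fails the run):
1. the fingertips touch the rail over the first slot, counted from the tissue box's end (((y of tissue_box in the frame of rack above 0 m and contact force between the fingers and rail above 0.3 N and y of the grasp point in the frame of rack between 0.1305 and 0.1845 m and x of the grasp point in the frame of rack between -0.072 and 0.008 m) or (y of tissue_box in the frame of rack below 0 m and contact force between the fingers and rail above 0.3 N and y of the grasp point in the frame of rack between -0.1845 and -0.1305 m and x of the grasp point in the frame of rack between -0.072 and 0.008 m))), for 0.1 s.
2. the fingertips touch the rail over the second slot, counted from the tissue box's end (((y of tissue_box in the frame of rack above 0 m and contact force between the fingers and rail above 0.3 N and y of the grasp point in the frame of rack between 0.0675 and 0.1215 m and x of the grasp point in the frame of rack between -0.072 and 0.008 m) or (y of tissue_box in the frame of rack below 0 m and contact force between the fingers and rail above 0.3 N and y of the grasp point in the frame of rack between -0.1215 and -0.0675 m and x of the grasp point in the frame of rack between -0.072 and 0.008 m))), for 0.1 s.
3. the fingertips touch the rail over the third slot, counted from the tissue box's end (((y of tissue_box in the frame of rack above 0 m and contact force between the fingers and rail above 0.3 N and y of the grasp point in the frame of rack between 0.0045 and 0.0585 m and x of the grasp point in the frame of rack between -0.072 and 0.008 m) or (y of tissue_box in the frame of rack below 0 m and contact force between the fingers and rail above 0.3 N and y of the grasp point in the frame of rack between -0.0585 and -0.0045 m and x of the grasp point in the frame of rack between -0.072 and 0.008 m))), for 0.1 s.
4. the fingertips push the teal soap box into the third slot, at least 20 mm past the dividers' front ends (contact force between the fingers and teal_soap above 0.1 N and x of teal_soap in the frame of rack above -0.064 m and ((y of tissue_box in the frame of rack above 0 m and y of teal_soap in the frame of rack between 0.0195 and 0.0435 m) or (y of tissue_box in the frame of rack below 0 m and y of teal_soap in the frame of rack between -0.0435 and -0.0195 m))), for 0.05 s.
At the end, for the whole second after the job is handed in: Teal soap flat and at rest in the third slot from the tissue box's end: within 12 mm of the slot's middle, 0.12 rad of its direction and 5 mm of the back wall. The other soaps within 10 mm, tissue box and pump within 15 mm, of their starts, upright (((y of tissue_box in the frame of rack above 0 m and y of teal_soap in the frame of rack between 0.0195 and 0.0435 m) or (y of tissue_box in the frame of rack below 0 m and y of teal_soap in the frame of rack between -0.0435 and -0.0195 m)) and x of teal_soap in the frame of rack between -0.013 and 0 m and angle between the x axis of teal_soap and the x axis of rack, either way round below 0.12 rad and height (world z) of teal_soap below 0.004 m and angle between teal_soap's own z axis and vertical below 0.06 rad and linear speed of teal_soap below 0.01 m/s and distance of each of tissue_box, soap_pump from where it was at the start of the episode below 0.015 m and distance of each of white_soap, sand_soap from where it was at the start of the episode below 0.01 m and angle between each of tissue_box, soap_pump, white_soap, sand_soap's own z axis and vertical below 0.1 rad); the robot touches nothing.
It fails at once if the teal soap box is lifted more than 10 mm or tipped (height (world z) of teal_soap above 0.01 m or angle between teal_soap's own z axis and vertical above 0.25 rad).
It fails at once if the fingers straddle and hold the teal soap box (a pinch) (contact force between the fingers and teal_soap above 0.5 N and x of the grasp point in the frame of teal_soap between -0.036 and 0.036 m and y of the grasp point in the frame of teal_soap between -0.015 and 0.015 m and z of the grasp point in the frame of teal_soap below 0.04 m).
It fails at once if the white or the sand soap box is moved more than 10 mm (distance of any of white_soap, sand_soap from where it was at the start of the episode above 0.01 m).
It fails at once if the tissue box or the soap pump is moved more than 15 mm or tipped (distance of any of tissue_box, soap_pump from where it was at the start of the episode above 0.015 m or angle between any of tissue_box, soap_pump's own z axis and vertical above 0.2 rad).
It also fails if it takes over 72 s, if anything falls off the work surface, if the arm or the gripper's body presses on something with over 40 N, if the wrist force passes 120 N, or if a joint passes its speed limit or range.

### The arm

A 7-joint arm with a two-finger parallel gripper is mounted at the origin on the work surface. World frame = base frame: x ahead of the robot, y to its left, z up, the work surface at z = 0. Lengths are in mm, angles in rad, forces in N, time in s.
With the tool pointing down it reaches from about 400 to 875 mm from the base axis. Payload 19.3 kg.
Tool frame: the origin (TCP) lies at the very end of the fingers, on their centre line; the grasp point (between the pads) lies 19 mm behind it (grip_point_offset is the z of the grasp point in the tool frame, in mm); z points along the fingers, y is the line along which they close (so a half turn about z gives the same grasp; the last joint's range is limited). The gripper opens to 85 mm and grips with 20 to 120 N. Pads are 22 mm wide; open, the fingers measure 114 mm over their backs; the gripper's body (76 mm by 85 mm) begins 54 mm behind the grasp point. The pads swing forward as they close: fully open they stand 13 mm farther back than shut.
Start: joints at [-1.236, 0.521, -0.036, 1.599, 0.021, 1.021, -0.113], TCP at [246.164, 574.472, 231.291] pointing down, gripper open.
Joint ranges: [-2.91, 2.91], [-0.3, 2.13], [-1.5, 1.42], [0.17, 2.43], [-1.26, 4.41], [0.16, 1.93], [-2.52, 2.52]. Speed limits (rad/s): [1.89, 1.89, 2.39, 2.39, 3.01, 3.01, 3.01].

### API

Orientations are given as a 3x3 rotation matrix whose columns are the frame's x, y, z axes.
In Python, from workcell import movep, movel, goto_joints, open_gripper, clamp, wait, inverse_kinematics, read_state, camera, PlanningError, finish_job, grip_point_offset gives the robot as it stands. Calls block until the motion is done:
- movep(position, orientation): joint-space move of the TCP to a pose.
- movel(position, frame=None, max_speed=150, guard=None): straight line of the TCP; frame=None keeps the orientation; max_speed is the mean speed in mm/s. With guard (N) it stops when the force on the tool has changed by that much, and returns True; else False.
- goto_joints(angles): joint-space move.
- open_gripper() and clamp(): open the fingers fully, or close them until they stop; the grip force is fixed at half the most.
- wait(seconds).
- inverse_kinematics(position, orientation): joint angles nearest the present ones, or None.
- read_state(): the state.
- camera(name): name is "scene" or "side" or "wrist"; returns a dict with "image" (400x640x3 uint8, blue, green, red), "range_z" (400x640 float32, mm along the optical axis (not along the pixel's ray), 0 where there is no reading), "fx", "fy", "cx", "cy" (pixels), "cam_to_world" (4x4, takes a point from camera to world coordinates). Camera axes: x right, y up, looking along -z (the intrinsics and any distortion apply to the point x, -y, -z); pixel columns grow to the right and rows downward; lengths in mm; the calibration is good to about 2 mm. A picture is of the moment at which its call begins.
A pose or a line that the arm cannot do raises PlanningError and nothing moves.
- finish_job(): hands the job in; it is judged then, once.
The state is a dict: "time": time; "qpos": joint angles; "qvel": joint speeds; "joint_efforts": joint torques, N m; "eef_pos": TCP position; "tool_rot": TCP orientation; "ft_force": force on the tool from outside, world axes, zero at the start; "torque": the same for the moment, N m; "finger_gap": finger opening in mm; "gripper_force": force on a finger pad.
Only numpy, scipy, OpenCV 4.12 (cv2) and the standard library are available. Lean on these libraries where they do the work, as an engineer would, in place of code of your own. Each camera call takes 0.05 s, during which the arm holds its last target. There are 200 camera calls.

## Working session

There is one attempt and no reset: what is moved stays moved. The work goes in short steps, each a Python script; the robot and the scene stay as the last script left them, time stands still between calls to the robot, and variables do not carry over. Pictures are saved under pics/ and viewed, at most 10 in all, crops included, and the job is handed in when it is done.

```bash
ls; mkdir -p pics; cat > h.py <<'E'
import numpy as np, cv2
from workcell import *
def snap(n,f):
    c=camera(n); cv2.imwrite(f'pics/{f}.png',c['image']); np.savez(f'pics/{f}.npz',**c); return c
def px(c,u,v,z=None):
    # world point at pixel: by depth, or on the plane world z
    M=np.array(c['cam_to_world']); 
    d=np.array([(u-c['cx'])/c['fx'],-(v-c['cy'])/c['fy'],-1.])
    if z is None: s=float(c['range_z'][int(v),int(u)])
    else: s=(z-M[2,3])/(M[:3,:3]@d)[2]
    return M[:3,:3]@(d*s)+M[:3,3]
E
python3 - <<'E'
from h import *
for n in('scene','side'):
    c=snap(n,n+'0'); print(n,{k:v for k,v in c.items() if k not in('image','range_z')})
s=read_state();print(s['time'],s['tool_rot'],s['eef_pos'],grip_point_offset,s['finger_gap'])
E
```

```text
pics
scene {'fx': 389.5494537646489, 'fy': 389.5494537646489, 'cx': 320.6054835413886, 'cy': 200.84420119237035, 'cam_to_world': array([[-6.83036693e-01, -5.45504561e-01,  4.85680605e-01,
         1.00571873e+03],
       [ 7.30383810e-01, -5.10693082e-01,  4.53576968e-01,
         4.60698903e+02],
       [ 6.05419684e-04,  6.64542963e-01,  7.47249814e-01,
         7.76320187e+02],
       [ 0.00000000e+00,  0.00000000e+00,  0.00000000e+00,
         1.00000000e+00]])}
side {'fx': 392.1146275417652, 'fy': 392.1146275417652, 'cx': 317.49437424799163, 'cy': 195.38692265173214, 'cam_to_world': array([[-7.15418533e-01,  4.65510761e-01, -5.21033640e-01,
         9.49103845e+01],
       [-6.98620649e-01, -4.65637435e-01,  5.43241170e-01,
         4.82495709e+02],
       [ 1.02718428e-02,  7.52649660e-01,  6.58341080e-01,
         6.11444047e+02],
       [ 0.00000000e+00,  0.00000000e+00,  0.00000000e+00,
         1.00000000e+00]])}
0.1 [[-9.19164207e-01  3.93874416e-01 -3.24944017e-04]
 [ 3.93874542e-01  9.19163703e-01 -9.65630630e-04]
 [-8.16604541e-05 -1.01556029e-03 -9.99999481e-01]] [246.10032347 574.19338561 230.78751158] -18.700000000000003 85.41214720686149
```

View pics/scene0.png

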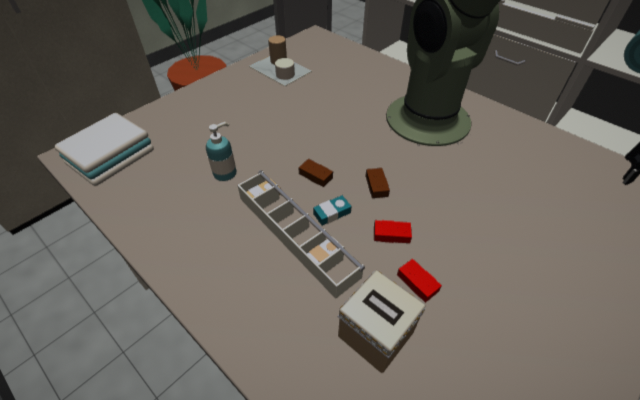

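View pics/side0.png

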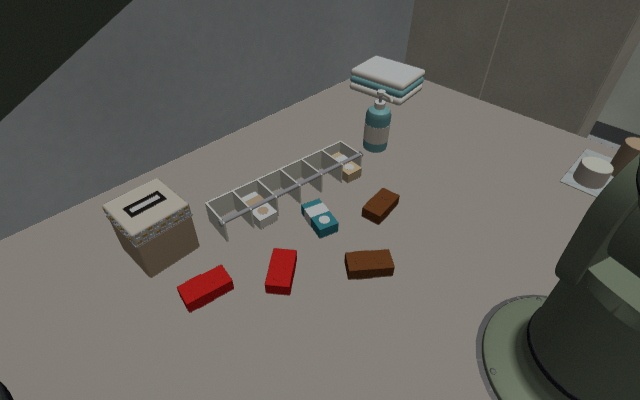

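The pump is at scene (221,158) and the tissue box at (383,312). The teal box is at (332,209) in scene and (320,217) in side. The look-alikes are brown at scene (316,172) and (377,182), and red at (393,231) and (419,279). Teal is the only blue-green box with a white band, so I'm zooming in on it.

```bash
python3 - <<'E'
from h import *
a=cv2.imread('pics/scene0.png')[165:295,230:370];b=cv2.imread('pics/side0.png')[135:245,195:370]
cv2.imwrite('pics/a.png',cv2.resize(a,None,fx=4.4,fy=4.4,interpolation=cv2.INTER_CUBIC));cv2.imwrite('pics/b.png',cv2.resize(b,None,fx=4.4,fy=4.4,interpolation=cv2.INTER_CUBIC))
for n in('scene0','side0'):
    c=dict(np.load(f'pics/{n}.npz')); v,u=np.mgrid[0:400,0:640]; s=c['range_z'].astype(float)
    d=np.stack([(u-c['cx'])/c['fx'],-(v-c['cy'])/c['fy'],-np.ones_like(s)],-1)*s[...,None]
    P=d@c['cam_to_world'][:3,:3].T+c['cam_to_world'][:3,3]
    g=c['image'].astype(int)
    near=(P[...,0]>300)&(P[...,0]<800)&(abs(P[...,1])<400)&(s>0)
    def box(m,l):
        p=P[m][:,:2].astype(np.float32)
        if len(p)>20: print(n,l,len(p),cv2.minAreaRect(p),np.median(P[m][:,2]))
    hsv=cv2.cvtColor(c['image'],cv2.COLOR_BGR2HSV)
    top=near&(P[...,2]>20)&(P[...,2]<34)
    k,lab=cv2.connectedComponents(top.astype(np.uint8))
    for i in range(1,k):
        m=lab==i
        if m.sum()>40: box(m,('z28',np.median(hsv[m],0)))
    rk=near&(P[...,2]>50)&(P[...,2]<62)
    k,lab=cv2.connectedComponents(rk.astype(np.uint8))
    for i in range(1,k):
        if (lab==i).sum()>100: box(lab==i,'z56')
    tb=near&(P[...,2]>115)&(P[...,2]<128); box(tb,'tissue')
    print(n,'ground',np.median(P[...,2][near]))
E
```

```text
scene0 ('z28', array([ 11., 211.,  88.])) 448 ((443.57000732421875, -85.1103515625), (48.94225311279297, 91.06166076660156), 5.488435745239258) 29.498811415279647
scene0 ('z28', array([77.5, 44. , 54.5])) 90 ((620.3558349609375, -261.6216735839844), (26.990558624267578, 63.97380447387695), 64.95958709716797) 26.565125802319358
scene0 ('z28', array([ 11., 211.,  87.])) 452 ((357.60003662109375, 64.78968048095703), (89.99073791503906, 47.57937240600586), 50.700416564941406) 29.508965563728225
scene0 ('z28', array([ 22. ,  25.5, 179. ])) 256 ((599.590087890625, -145.1131591796875), (39.782047271728516, 63.16270446777344), 86.28651428222656) 29.75418303414608
scene0 ('z28', array([22., 37., 69.])) 77 ((604.2373046875, -99.24534606933594), (4.550300121307373, 64.52149200439453), 83.72620391845703) 26.878063299062205
scene0 ('z28', array([22., 38., 70.])) 377 ((665.0809936523438, 25.8092041015625), (77.60978698730469, 390.5023193359375), 4.885190963745117) 27.136934407912918
scene0 ('z28', array([ 94. ,  88.5, 120. ])) 556 ((514.5675048828125, 41.11335754394531), (49.01350784301758, 88.604
[... 4114 characters left out ...]
 154.])) 1166 ((533.6959838867188, 315.24481201171875), (88.45816040039062, 49.57632827758789), 80.26033020019531) 27.604751332327282
side0 z56 101 ((603.906982421875, -261.7732849121094), (66.0537338256836, 31.9813232421875), 23.854503631591797) 56.39399968321982
side0 z56 1561 ((627.2962036132812, 22.090667724609375), (392.4950866699219, 82.9139175415039), 83.35829162597656) 54.9943888514689
side0 z56 325 ((661.4962158203125, 345.9401550292969), (152.26039123535156, 76.30552673339844), 47.644309997558594) 55.89212631707164
side0 tissue 2924 ((670.3703002929688, 37.574127197265625), (690.503662109375, 123.92416381835938), 85.88867950439453) 121.56711773851643
side0 ground 0.5289769297341991
```

View pics/a.png

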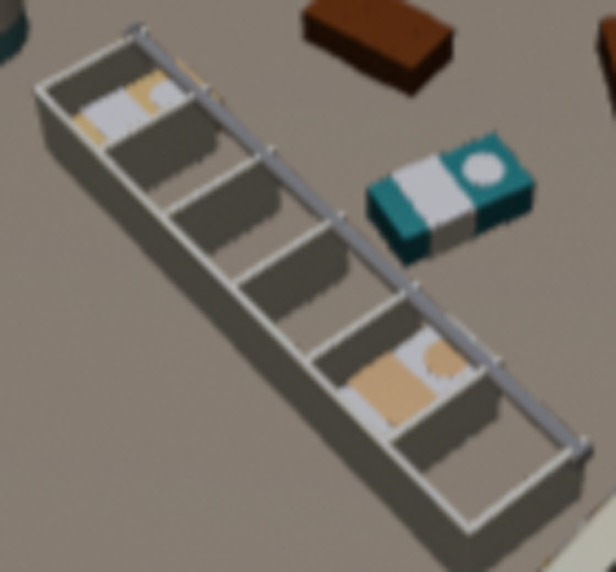

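View pics/b.png

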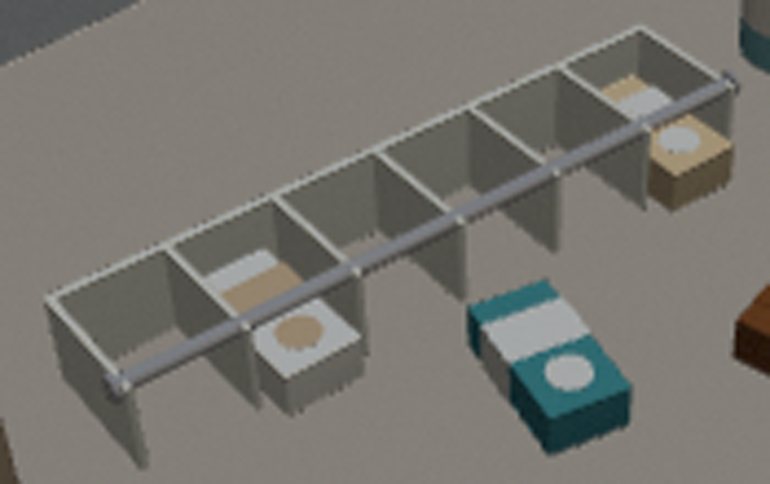

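Zoomed, the teal box is the right one, and its yaw is about 11° off the slot. Fit results:
- **Rack:** origin ≈ (627, 22.4), yaw −6.7°. Its size of 82 × 392 is as expected.
- **Tissue box:** at the +y end, so the third slot is at rack y = +31.5.
- **Teal box:** rack (−114, 5).

Next I shut the fingers and run the count.

```bash
cat >> h.py <<'E'
O=np.array([627.,22.4]); A=np.radians(-6.7)
R2=np.array([[np.cos(A),-np.sin(A)],[np.sin(A),np.cos(A)]])
X=np.r_[R2[:,0],0];Y=np.r_[R2[:,1],0]
T=np.column_stack([-X,Y,[0,0,-1.]])
def W(x,y,z): return [*(O+R2@np.array([x,y])),z]
def inr(p): return R2.T@(np.array(p)[:2]-O)
def st(l=''):
    s=read_state(); print(l,round(s['time'],2),'rack',inr(s['eef_pos']).round(1),'z',round(s['eef_pos'][2],1),'F',np.round(s['ft_force'],1),'gap',round(s['finger_gap'],1)); return s
E
python3 - <<'E'
from h import *
clamp(); st('shut')
movep(W(-32,157.5,170),T); st('above')
movel(W(-32,157.5,72),max_speed=120); st()
print(movel(W(-32,157.5,50),max_speed=12,guard=3)); s=st('touch')
wait(.2); st('hold')
E
```

```text
shut 0.87 rack [-442.7  503.9] z 231.3 F [ 0.  -0.1 -0.8] gap -0.1
above 2.82 rack [-32.5 158.7] z 170.1 F [-1.5  0.4 -0.5] gap 0.2
 3.78 rack [-31.6 157.7] z 72.7 F [-1.2  0.4 -0.2] gap 0.1
True
touch 4.98 rack [-32.  157.5] z 56.9 F [-1.8  0.2  8.7] gap -0.1
hold 5.18 rack [-32.  157.5] z 56.9 F [-1.7 -1.1  8.5] gap -0.2
```

```bash
python3 - <<'E'
from h import *
for y in (126,94.5,63,31.5):
    movel(W(-32,y,56.2),max_speed=40); st('slide'); 
    if y in(94.5,31.5): wait(.25); st('hold')
movel(W(-32,31.5,110)); st()
movel(W(-116,-52,110)); snap('side','s1'); c=snap('wrist','w1'); snap('scene','sc1'); st()
E
```

```text
slide 6.12 rack [-31.3 126.9] z 56.9 F [1.2 2.6 8.3] gap 0.2
slide 7.05 rack [-31.3  95.3] z 56.9 F [1.5 2.6 8.7] gap 0.0
hold 7.3 rack [-31.3  95.3] z 56.9 F [-0.2  2.   7.9] gap -0.0
slide 8.23 rack [-31.3  63.9] z 56.9 F [-0.   2.6  8.4] gap -0.1
slide 9.17 rack [-31.2  32.3] z 56.9 F [0.8 2.6 9.6] gap -0.1
hold 9.42 rack [-31.2  32.3] z 56.9 F [0.9 3.2 9.2] gap 0.0
 9.93 rack [-32.1  31.5] z 110.0 F [-0.1 -0.6 -0.8] gap -0.3
 11.02 rack [-115.6  -51.4] z 109.9 F [ 0.4 -0.3  0.6] gap 0.2
```

View pics/w1.png

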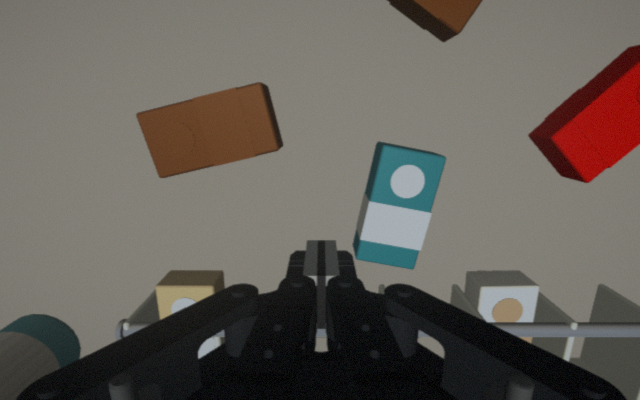

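The rail was touched at about 9 N over slots 1 to 3. The wrist view shows the shut fingertips at (320,260) and the teal box at (400,205), clear on its −y side. Now I go down and push it sideways with the fingertip face.

```bash
cat >> h.py <<'E'
def teal(n='side',tag='t'):
    c=snap(n,tag); v,u=np.mgrid[0:400,0:640]; s=c['range_z'].astype(float)
    d=np.stack([(u-c['cx'])/c['fx'],-(v-c['cy'])/c['fy'],-np.ones_like(s)],-1)*s[...,None]
    P=d@np.array(c['cam_to_world'])[:3,:3].T+np.array(c['cam_to_world'])[:3,3]
    h=cv2.cvtColor(c['image'],cv2.COLOR_BGR2HSV)
    m=(h[...,0]>85)&(h[...,0]<105)&(h[...,1]>120)&(P[...,2]>22)&(P[...,2]<35)&(P[...,0]>350)&(P[...,0]<700)&(P[...,1]>-120)&(P[...,1]<200)
    p=np.array([inr(q) for q in P[m]],np.float32)
    (cx,cy),(w,l),a=cv2.minAreaRect(p)
    if w>l: w,l,a=l,w,a+90
    print(n,'teal rack',round(cx,1),round(cy,1),'size',round(w),round(l),'yaw deg',round((a)%180-90,1),len(p))
E
python3 - <<'E'
from h import *
teal('scene','t0');teal('side','t1')
movel(W(-114,-52,12),max_speed=120); st()
movel(W(-114,-20,12),max_speed=60); st()
movel(W(-114,-12,12),max_speed=30); st(); teal('scene','t2');teal('side','t3')
E
```

```text
scene teal rack -112.9 6.7 size 43 87 yaw deg -10.6 225
side teal rack -115.4 5.4 size 45 88 yaw deg -11.2 320
 12.08 rack [-113.7  -52. ] z 12.6 F [-1.4 -0.1  0.9] gap 0.4
 12.77 rack [-114.1  -20. ] z 12.0 F [-0.2 -0.9  0. ] gap -0.1
 13.18 rack [-114.   -11.9] z 12.0 F [-0.2 -0.7  0.2] gap 0.2
scene teal rack -114.3 28.0 size 44 86 yaw deg -7.2 237
side teal rack -117.3 26.7 size 46 89 yaw deg -6.6 348
```

```bash
python3 - <<'E'
from h import *
movel(W(-114,-24,12),max_speed=80); movel(W(-92,-24,12),max_speed=80)
movel(W(-92,-12,12),max_speed=60);movel(W(-92,-8,12),max_speed=20); st(); teal('scene','t4');teal('side','t5')
E
```

```text
14.71 rack [-92.  -8.] z 12.0 F [ 0.2 -0.5 -0.3] gap 0.3
scene teal rack -116.1 30.9 size 49 85 yaw deg -4.7 251
side teal rack -118.5 30.0 size 47 89 yaw deg -2.3 350
```

```bash
python3 - <<'E'
from h import *
movel(W(-92,-6.5,12),max_speed=20)
movel(W(-92,-30,12),max_speed=100); movel(W(-92,-30,70)); movel(W(-187,31.5,70)); teal('scene','t6');teal('side','t7')
movel(W(-187,31.5,12),max_speed=100); st()
movel(W(-172,31.5,12),max_speed=60); movel(W(-150,31.5,12),max_speed=40); st(); teal('scene','t8');teal('side','t9')
E
```

```text
scene teal rack -117.0 33.4 size 44 88 yaw deg -0.8 239
side teal rack -118.8 31.6 size 46 87 yaw deg -1.0 348
 17.72 rack [-186.8   31.5] z 12.3 F [-0.2 -0.   0.7] gap 0.1
 18.82 rack [-150.1   31.4] z 11.9 F [-0.6 -0.9 -0.7] gap 0.2
scene teal rack -95.3 34.5 size 44 88 yaw deg -0.8 219
side teal rack -97.3 35.5 size 44 92 yaw deg -3.8 176
```

```bash
python3 - <<'E'
from h import *
print(movel(W(-134,32,12),max_speed=40,guard=6)); st(); teal('scene','t10');teal('side','t11')
a=cv2.imread('pics/t10.png')[165:265,250:390];b=cv2.imread('pics/t11.png')[150:250,230:370]
cv2.imwrite('pics/c.png',cv2.resize(np.vstack([a,b]),None,fx=3,fy=3,interpolation=cv2.INTER_CUBIC))
E
```

```text
False
 19.47 rack [-134.    31.9] z 11.9 F [ 0.5 -0.5  0.4] gap -0.2
scene teal rack -77.4 34.5 size 43 90 yaw deg -1.6 172
side teal rack -81.0 36.4 size 44 92 yaw deg -3.6 170
```

View pics/c.png

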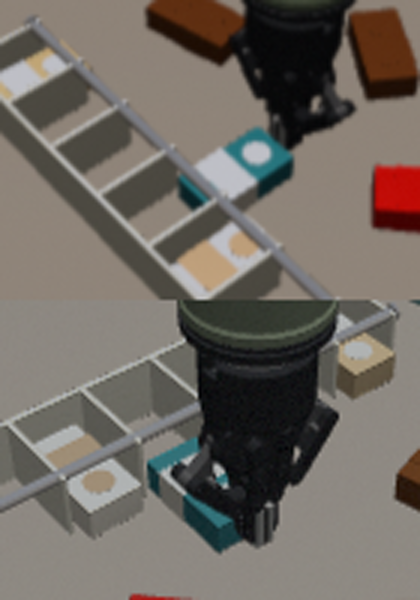

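The front end is in the slot (scene crop (210,185)) with no jam. I'll push it home with a guard.

```bash
python3 - <<'E'
from h import *
for x in(-110,-88,-70): 
    r=movel(W(x,32,14),max_speed=40,guard=7); st(r)
    if r: break
teal('scene','t12')
if not r:
    r=movel(W(-57,32,14),max_speed=15,guard=7); st(r); teal('scene','t13')
E
```

```text
False 20.32 rack [-110.2   31.9] z 13.9 F [-0.1  0.4 -0.7] gap 0.1
False 21.02 rack [-88.1  32. ] z 13.9 F [ 0.1 -0.3 -0.6] gap 0.0
False 21.62 rack [-70.  32.] z 13.9 F [ 0.1 -0.1 -0.2] gap 0.0
scene teal rack -18.8 30.0 size 40 84 yaw deg -7.4 93
True 22.21 rack [-63.8  31.9] z 13.6 F [-0.  -0.3  0.6] gap 0.1
scene teal rack -7.9 27.2 size 32 61 yaw deg 1.0 55
```

```bash
python3 - <<'E'
from h import *
r=movel(W(-57,32,14),max_speed=15,guard=12); st(r)
movel(W(-100,32,14),max_speed=80); movel(W(-100,32,120)); movel(W(-190,-60,220)); st()
teal('scene','e1');teal('side','e2')
a=cv2.imread('pics/e1.png')[165:265,230:370];b=cv2.imread('pics/e2.png')[135:235,200:340]
cv2.imwrite('pics/d.png',cv2.resize(np.vstack([a,b]),None,fx=3,fy=3,interpolation=cv2.INTER_CUBIC))
E
```

```text
True 22.52 rack [-63.8  31.8] z 13.2 F [0.1 0.1 0.7] gap -0.2
 25.22 rack [-189.9  -59.6] z 219.5 F [ 0.2  0.2 -0.7] gap -0.1
scene teal rack -7.5 28.1 size 33 61 yaw deg 2.6 58
side teal rack -9.4 31.9 size 44 90 yaw deg -3.0 211
```

View pics/d.png

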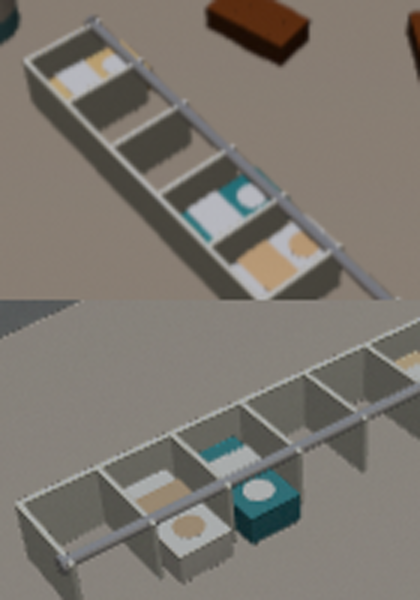

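The teal box is home in the third slot. It stands out as far as the white one, both guard stops came at the same point, and its yaw is about −3°.

```bash
python3 -c "
from workcell import *
print(finish_job())"
```

```text
the job is handed in; nothing more can be done
None
```

I counted slots 1 to 3 by sliding the shut fingertips along the rail from the tissue box's end, pushed the teal soap box home into the third slot, and handed the job in at about 25 s of the 72 s allowed; I got no verdict back.

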